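# Raise the counterweighted lid of a board tester

### The job

Open the board tester so that the board in it can be fetched for the microscope: push the slide latch on the tester's right flank all the way outward, off the lid, then put the fingers under the lid's front bar and push the lid up past its balance point, until the counterweight carries it fully open and it stays there by itself. Push only: take neither the latch tab nor the bar between the fingers, and ease the lid up without flinging it or letting it drop back. Leave the circuit board in its nest and everything else on the bench where it is.

Things in the scene. Friction and masses are not known exactly. Their poses are not given: they have to be found in the camera images.
- fixture: the board tester, fixed on the bench: grey enclosure, x -95 to 105, y -130 to 130 mm, top (black probe plate) at z 100 mm. Origin on the bench; x points away from the robot from front bar to hinge, y left, z up; turned up to 0.3 rad. Closed lid (aluminium frame, clear window): x -105 to 93, y -125 to 125, z 110 to 120 mm. Latch shelf on the right: x -91 to -29, y -129 to -211 mm, top at z 100 mm
- lid (a joint): lid angle, rad: 0 closed and level, grows as the front bar rises and swings over away from the robot; 1.75 at the open stop. Below its balance point (0.8 to 1.05 rad, differs between starts) the counterweighted lid falls shut, beyond it falls open by itself onto the stop, slowly, for the hinge is damped (0.5 N m s/rad). Raising it slowly takes 2 to 4 N at the bar
- lid_hinge (a point): middle of the lid's hinge axis (steel shaft along the tester's y), fixed at x 85, z 115 mm of the tester
- handle: the lid's front bar: black, rubber-covered, round, 22 mm diameter, 160 mm long along the tester's y, on two 10 mm brackets 66 mm either side of its middle. Origin: middle of its axis, 230 mm from the hinge axis; closed it lies at x -145, z 115 mm of the tester, free below down to the bench, 39 mm clear of the enclosure's front. Turns with the lid: x to the hinge, y along the bar
- latch (a joint): travel of the slide latch, m: 0 fully in, grows outward (to the tester's -y) up to the stop at 0.026. Near 0 its steel nose overhangs the lid's right rail by 12 mm and holds the lid down; from about 0.013 on it is off the lid. It stays where it is left (about 2 N of friction)
- latch_tab (a point): centre of the latch's upright black thumb tab, 146.5 mm above the bench: 36 mm along the tester's x, 10 mm thick along y, 30 mm high (z 131.5 to 161.5 mm); axes as the tester's, moves with the latch. Inward of it (+y) the latch's nose plate has its top at z 131.5 mm, the closed lid at 120 mm; above them it is free
- board: green circuit board, 70 x 100 x 2 mm with low parts, loose in the nest on the probe plate under the lid; origin at the centre of its underside
- dispenser: white plastic alcohol dispenser bottle, 60 mm diameter, 135 mm tall, standing left of the tester; origin at the centre of its foot
- screwdriver: screwdriver with a black handle, 170 mm long, lying left of the tester; origin on its underside, x along it towards the blade
- coin: copper coin, 24 mm diameter, 2.6 mm thick, lying right of the tester; origin at the centre of its underside
- loupe: black eye loupe, 42 mm diameter, 38 mm tall, standing right of the tester; origin at the centre of its foot
- reel: reel with grey flanges, 66 mm diameter, 48 mm tall, standing on the left part of the bench; origin at the centre of its foot
- tweezers: steel tweezers, 130 mm long, 8 mm high, lying at the right near the robot; origin on their underside, about the middle of their length
- tray: black parts tray with six compartments, 140 x 200 x 35 mm, on the right part of the bench; origin at the centre of its underside

How it is judged:
On the way, in this order (a step that is already met when the one before it is completed fails the run):
1. the latch is pushed fully outward with the lid still closed (value of joint latch above 0.021 m and value of joint lid below 0.08 rad), for 0.2 s.
2. the fingers push the lid up by its front bar (value of joint lid above 0.4 rad and contact force between the fingers and handle above 0.3 N), for 0.1 s.
At the end, for the whole second after the job is handed in: The lid rests open at its stop (angle above 1.65 rad, at rest), held there by its counterweight alone, and the latch is still pushed outward (more than 18 mm) (value of joint lid above 1.65 rad and velocity of joint lid between -0.05 and 0.05 rad/s and value of joint latch above 0.018 m); the robot touches nothing.
It fails at once if the lid is flung open (faster than 2 rad/s) (velocity of joint lid above 2 rad/s).
It fails at once if the lid drops back (falls faster than 0.7 rad/s while more than 0.12 rad open) (velocity of joint lid below -0.7 rad/s and value of joint lid above 0.12 rad).
It fails at once if the front bar or the latch tab is taken between the fingers ((contact force between the fingers and handle above 0.5 N and x of the grasp point in the frame of handle between -0.014 and 0.014 m and z of the grasp point in the frame of handle between -0.014 and 0.014 m) or (contact force between the fingers and fixture above 0.5 N and x of the grasp point in the frame of latch_tab between -0.025 and 0.025 m and y of the grasp point in the frame of latch_tab between -0.008 and 0.008 m and z of the grasp point in the frame of latch_tab between -0.03 and 0.03 m)).
It fails at once if the circuit board is lifted or shifted in its nest (more than 8 mm) (distance of board from where it was at the start of the episode above 0.008 m).
It fails at once if another thing on the bench is lifted, shifted or knocked over (moved more than 20 mm) (distance of any of dispenser, screwdriver, coin, loupe, reel, tweezers, tray from where it was at the start of the episode above 0.02 m).
It also fails if it takes over 53 s, if anything falls off the work surface, if the arm or the gripper's body presses on something with over 40 N, if the wrist force passes 120 N, or if a joint passes its speed limit or range.

### The arm

A 6-joint arm with a two-finger parallel gripper is mounted at the origin on the work surface. World frame = base frame: x ahead of the robot, y to its left, z up, the work surface at z = 0. Lengths are in m, angles in rad, forces in N, time in s.
With the tool pointing down it reaches from about 0.35 to 0.775 m from the base axis. Payload 5.5 kg.
Tool frame: the origin (TCP) lies midway between the tips of the shut fingers; the grasp point (between the pads) lies 19 mm behind it; z points along the fingers, y is the direction in which the jaws open and shut (so a half turn about z gives the same grasp; the last joint's range is limited). The gripper opens to 85 mm and grips with 20 to 120 N. Pads are 22 mm wide; open, the fingers measure 114 mm over their backs; the gripper's body (76 mm by 85 mm) begins 54 mm behind the grasp point. The pads swing forward as they close: fully open they stand 13 mm farther back than shut.
Start: joints at [-1.437, 0.313, 0.046, 1.304, 0, 1.431], TCP at [0.155, -0.554, 0.231] pointing down, gripper open.
Joint ranges: [-2.76, 2.76], [-0.86, 1.69], [-1.03, 1.26], [-2.2, 2.34], [-1.47, 1.5], [-3.14, 3.14]. Speed limits (rad/s): [2.57, 2.57, 3.14, 3.14, 3.14, 3.14].

### API

Orientations are given as a unit quaternion [x, y, z, w].
In Python, from station import ctrl, sensors, cams gives the robot as it stands. Calls block until the motion is done:
- ctrl.move_pose(position, orientation): joint-space move of the TCP to a pose.
- ctrl.servo_line(position, rate=0.15, ori=None): straight line of the TCP; ori=None keeps the orientation; rate is the mean speed in m/s.
- ctrl.move_j(angles): joint-space move.
- ctrl.command_gripper(opening, f_grip=None): finger opening in m; f_grip is the grip in N (None keeps the last); returns when the fingers have stopped.
- ctrl.dwell(seconds).
- ctrl.inverse_kinematics(position, orientation): joint angles nearest the present ones, or None.
- sensors.get_state(): the state.
- cams.grab_frame(name): name is "scene" or "top" or "wrist"; returns the picture (480x640x3 uint8, red, green, blue); there is no depth.
- cams.get_calibration(name): a dict with "fov_y" (degrees; the focal length in pixels is half the picture's height over the tangent of half this angle, whatever the lens; pixels are square), "cx", "cy" (the principal point, pixels), "world_from_camera" (4x4, takes a point from camera to world coordinates). Camera axes: x right, y down, z forward; pixel columns grow to the right and rows downward; lengths in m; the calibration is good to about 2 mm. A picture is of the moment at which its call begins: read the wrist's pose just before it. get_calibration takes no time and is no camera call; for the wrist camera it gives the pose at the moment of the call.
A pose or a line that the arm cannot do raises ctrl.IKError and nothing moves.
- ctrl.hand_in(): hands the job in, once; it reports no verdict.
The state is a dict: "time_s": time; "q": joint angles; "dq": joint speeds; "tau": joint torques, N m; "tool_pos": TCP position; "tcp_rot": TCP orientation; "wrist_force": force on the tool from outside, world axes, zero at the start; "wrist_torque": the same for the moment, N m; "opening": finger opening in m.
Only numpy, scipy, OpenCV 4.12 (cv2) and the standard library are available. Lean on these libraries where they do the work, as an engineer would, in place of code of your own. Each camera call takes 0.05 s, during which the arm holds its last target. There are 200 camera calls.

## Working session

There is one attempt and no reset: what is moved stays moved. The work goes in short steps, each a Python script; the robot and the scene stay as the last script left them, time stands still between calls to the robot, and variables do not carry over. Pictures are saved under pics/ and viewed, about 8 in all and at most 12, crops included, and the job is handed in when it is done.

```bash
mkdir -p pics; ls; python3 - <<'E'
from station import ctrl,sensors,cams
import cv2,numpy as np
for n in("scene","top"):
    f=cams.grab_frame(n); cv2.imwrite(f"pics/{n}0.png",f[:,:,::-1]); c=cams.get_calibration(n); print(n,c)
s=sensors.get_state();print(s)
E
```

```text
pics
scene {'fov_y': 52.92528821059464, 'cx': 313.69209923060197, 'cy': 241.35578496322856, 'world_from_camera': array([[ 0.79064916,  0.44752068, -0.41785063,  1.05949244],
       [ 0.61206094, -0.59551569,  0.5203292 , -0.69584737],
       [-0.01597853, -0.66714789, -0.7447539 ,  1.10281603],
       [ 0.        ,  0.        ,  0.        ,  1.        ]])}
top {'fov_y': 51.91247806135877, 'cx': 319.72218822974634, 'cy': 237.70166869211639, 'world_from_camera': array([[ 0.01302433, -0.98669049,  0.16208713,  0.28554892],
       [-0.99991207, -0.01244744,  0.00457412, -0.02658637],
       [-0.00249567, -0.16213246, -0.98676585,  1.46240365],
       [ 0.        ,  0.        ,  0.        ,  1.        ]])}
{'time_s': 0.1, 'q': array([-1.43661165e+00,  3.13946537e-01,  4.50592983e-02,  1.30361785e+00,
       -2.81457923e-05,  1.43117103e+00]), 'dq': array([-0.00209109, -0.00262791,  0.00244533, -0.00105329,  0.0002254 ,
       -0.00151964]), 'tau': array([ 3.90771180e-03, -4.81724167e+01,  2.99244833e+01,  1.27048741e-02,
       -1.27400331e-04, -2.25154444e-06]), 'tool_pos': array([ 0.15538443, -0.55310797,  0.23047236]), 'tcp_rot': array([ 9.90642778e-01,  1.36477679e-01, -1.17486585e-05, -8.54417050e-04]), 'wrist_force': array([0.13711389, 0.2627485 , 0.17755625]), 'wrist_torque': array([ 0.02659192, -0.00287405, -0.05171005]), 'opening': 0.08527895534964598}
```

View pics/top0.png

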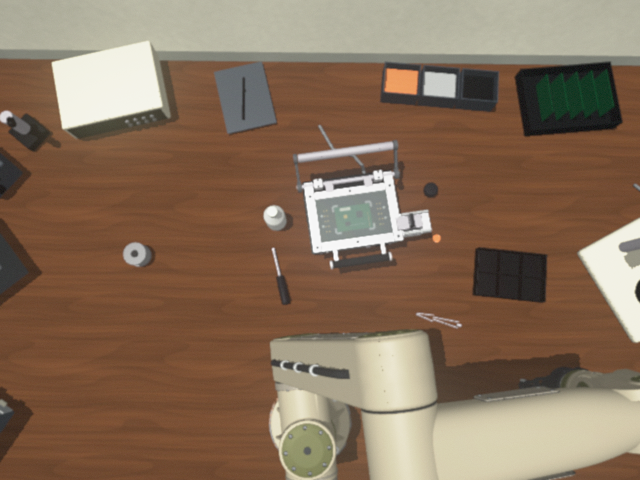

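View pics/scene0.png

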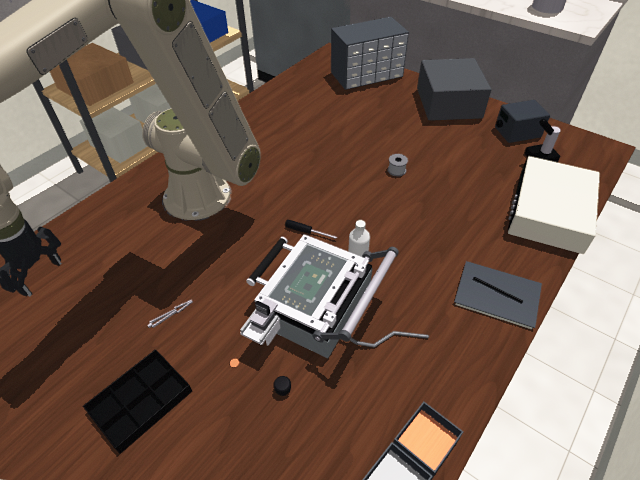

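The top view shows the lid (corners near (304,185), (315,253), (402,240), (393,172)), the bar from (332,265) to (392,257) and the latch near (412,222). The scene view shows the same from the far right. I'll enlarge both.

```bash
python3 - <<'E'
import cv2,numpy as np
a=cv2.imread("pics/top0.png")[160:280,290:450];b=cv2.imread("pics/scene0.png")[225:355,230:390]
a=cv2.resize(a,None,fx=5,fy=5,interpolation=cv2.INTER_CUBIC);cv2.imwrite("pics/a.png",a)
b=cv2.resize(b,None,fx=4.6,fy=4.6,interpolation=cv2.INTER_CUBIC);cv2.imwrite("pics/b.png",b)
E
```

```text
(no output)
```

View pics/a.png

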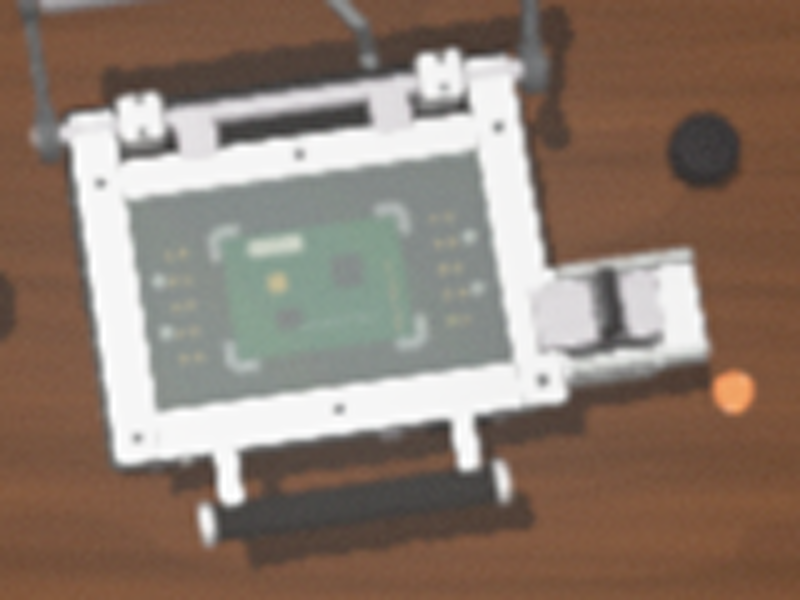

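View pics/b.png

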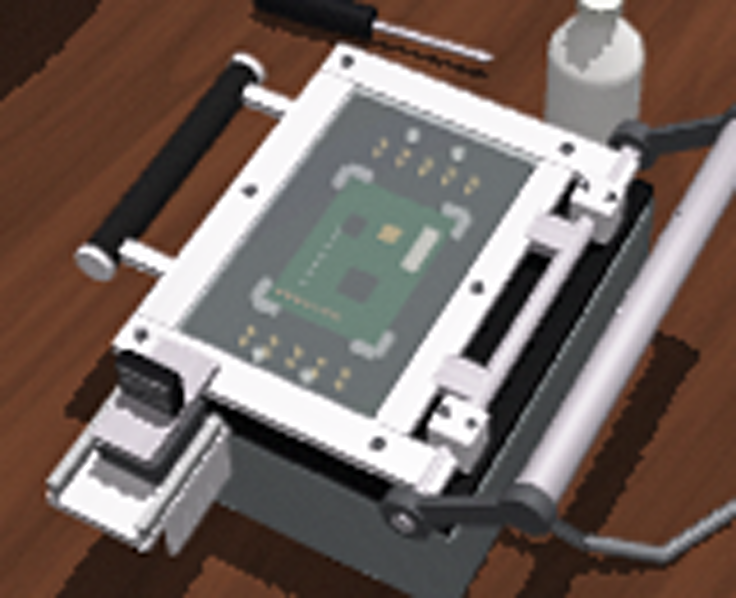

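```bash
cat > h.py <<'E'
from station import ctrl,sensors,cams
import numpy as np
from scipy.spatial.transform import Rotation as R
def cast(n,uv,z):
    c=cams.get_calibration(n);T=c["world_from_camera"];f=240/np.tan(np.radians(c["fov_y"]/2))
    d=T[:3,:3]@np.array([(uv[0]-c["cx"])/f,(uv[1]-c["cy"])/f,1]);o=T[:3,3]
    return (o+d*(z-o[2])/d[2])[:2]
def quat(d,y):  # tool z along d, jaws along y
    return R.from_matrix(np.column_stack([np.cross(y,d),y,d])).as_quat()
E
python3 - <<'E'
from h import *
crop=lambda u,o,s:((np.array(u)+.5)/s-.5+o)
A=lambda *u:crop(u,[290,160],5.);B=lambda *u:crop(u,[230,225],4.6)
# (model xy, z, pixel)
top=[((-105,125),.12,A(118,467)),((-105,-125),.12,A(567,400)),((-145,80),.115,A(208,523)),((-145,-80),.115,A(502,482))]
sc=[((-105,125),.12,B(337,43)),((-105,-125),.12,B(115,345)),((-145,80),.115,B(247,68)),((-145,-80),.115,B(97,260))]
for n,L in(("top",top),("scene",sc),):
    P=np.array([cast(n,p,z) for _,z,p in L]);M=np.array([m for m,_,_ in L])/1e3
    m0,p0=M.mean(0),P.mean(0);d,e=M-m0,P-p0
    a=np.arctan2((d[:,0]*e[:,1]-d[:,1]*e[:,0]).sum(),(d*e).sum());c,s=np.cos(a),np.sin(a)
    Rm=np.array([[c,-s],[s,c]]);t=p0-Rm@m0;print(n,a,t,np.round((P-(M@Rm.T+t))*1e3,1).tolist())
    tab=cast(n,A(608,290) if n=="top" else B(150,360),.1615);print("tab top in fixture",Rm.T@(tab-t))
    bar=t+Rm@[-.145,0]
    for pit in(0,15,30,45,60,75,90):
        d=np.array([c*np.cos(np.radians(pit)),s*np.cos(np.radians(pit)),-np.sin(np.radians(pit))])
        r=[]
        for sg in(1,-1):
            q=ctrl.inverse_kinematics([bar[0],bar[1],.07],quat(d,sg*np.array([-s,c,0])));r.append(None if q is None else np.round(q,2).tolist())
        print(pit,r)
E
```

```text
top 0.16000420834298748 [ 0.58809488 -0.11012473] [[-1.3, 0.4], [-0.7, 0.3], [1.4, 1.4], [0.6, -2.2]]
tab top in fixture [-0.05537807 -0.14892175]
0 [None, None]
15 [None, None]
30 [None, None]
45 [None, None]
60 [[-0.73, -0.03, -0.94, 0.31, 0.4, -0.82], [-0.73, -0.03, -0.94, 0.31, 0.4, 2.33]]
75 [[-0.58, 0.06, -0.73, 0.58, 0.18, -0.72], [-0.58, 0.06, -0.73, 0.58, 0.18, 2.42]]
90 [[-0.46, 0.22, -0.5, 0.85, 0.0, -0.62], [-0.46, 0.22, -0.5, 0.85, 0.0, 2.52]]
scene 0.16531034942521955 [ 0.59086452 -0.10878343] [[0.4, -2.7], [1.8, -0.8], [-1.0, 3.3], [-1.2, 0.2]]
tab top in fixture [-0.06256665 -0.14799297]
0 [None, None]
15 [None, None]
30 [None, None]
45 [None, None]
60 [[-0.72, -0.03, -0.94, 0.31, 0.4, -0.82], [-0.72, -0.03, -0.94, 0.31, 0.4, 2.33]]
75 [[-0.58, 0.07, -0.72, 0.58, 0.18, -0.72], [-0.58, 0.07, -0.72, 0.58, 0.18, 2.42]]
90 [[-0.46, 0.22, -0.49, 0.85, 0.0, -0.63], [-0.46, 0.22, -0.49, 0.85, 0.0, 2.52]]
```

```bash
cat >> h.py <<'E'
a=.1625;t=np.array([.5895,-.1095,0]);RF=R.from_euler('z',a).as_matrix()
W=lambda x,y,z:RF@[x,y,z]+t
F=lambda p:RF.T@(np.asarray(p)-t)
def under(th,p,y=0,gap=0,past=.010):   # TCP with shut finger under bar at lid angle th, pitch p
    n=np.array([np.sin(p),0,np.cos(p)]);d=np.array([np.cos(p),0,-np.sin(p)])
    B=np.array([.085-.23*np.cos(th),y,.115+.23*np.sin(th)])
    return W(*(B-(.022+gap)*n+past*d)),quat(RF@d,RF@[0,-1.,0])
E
python3 - <<'E'
from h import *
import cv2
for y in(0,-.03):
  for p in(48,52,56,60,65):
    P=np.radians(p);r=[ctrl.inverse_kinematics(*under(th,P,y)) for th in np.linspace(0,1.3,14)]
    o,q=under(0,P,y);pre=ctrl.inverse_kinematics(o-RF@[.05,0,0],q)
    print(y,p,''.join('.' if x is None else 'o' for x in r),pre is not None, None if r[-1] is None else np.round(r[-1],2))
down=np.array([0,0,-1.])
qs=[]
for s in(1,-1):
    for ax in([1.,0,0],[0,1.,0]):
        q=quat(down,RF@(s*np.array(ax)));j=ctrl.inverse_kinematics(W(-.06,-.122,.14),q);print(s,ax,None if j is None else np.round(j,2))
        if j is not None and ax[0]: qs.append((np.abs(j-sensors.get_state()["q"]).max(),q))
q=min(qs,key=lambda v:v[0])[1];np.save("ql.npy",q)
ctrl.command_gripper(0.0,20)
ctrl.move_pose(W(-.06,-.122,.26),q)
ctrl.servo_line(W(-.06,-.122,.155),.1)
s=sensors.get_state();print(s["time_s"],F(s["tool_pos"]),s["opening"],s["wrist_force"])
f=cams.grab_frame("scene")[190:330,200:390];cv2.imwrite("pics/c.png",cv2.resize(f[:,:,::-1],None,fx=4,fy=4,interpolation=cv2.INTER_CUBIC))
E
```

```text
0 48 ..oooooooooooo False [-0.52 -0.12 -0.49  0.59  0.44  2.6 ]
0 52 oooooooooooooo False [-0.5  -0.09 -0.41  0.69  0.39  2.59]
0 56 oooooooooooooo True [-0.48 -0.05 -0.34  0.79  0.34  2.59]
0 60 oooooooooooooo True [-0.46 -0.01 -0.26  0.88  0.29  2.59]
0 65 oooooooooooooo True [-0.43  0.04 -0.17  0.99  0.24  2.59]
-0.03 48 oooooooooooooo False [-0.57 -0.08 -0.45  0.61  0.47  2.55]
-0.03 52 oooooooooooooo True [-0.55 -0.05 -0.38  0.71  0.42  2.54]
-0.03 56 oooooooooooooo True [-0.53 -0.02 -0.31  0.81  0.36  2.54]
-0.03 60 oooooooooooooo True [-0.51  0.02 -0.23  0.9   0.32  2.54]
-0.03 65 oooooooooooooo True [-0.48  0.07 -0.14  1.01  0.26  2.54]
1 [1.0, 0, 0] [-0.54  0.4  -0.05  1.12  0.    0.86]
1 [0, 1.0, 0] [-0.54  0.4  -0.05  1.12  0.   -0.71]
-1 [1.0, 0, 0] [-0.54  0.4  -0.05  1.12  0.   -2.28]
-1 [0, 1.0, 0] [-0.54  0.4  -0.05  1.12  0.    2.43]
3.9 [-0.05960398 -0.12237025  0.15577676] 5.189738760342343e-05 [ 0.24124056 -0.18767036 -0.59659753]
```

View pics/c.png

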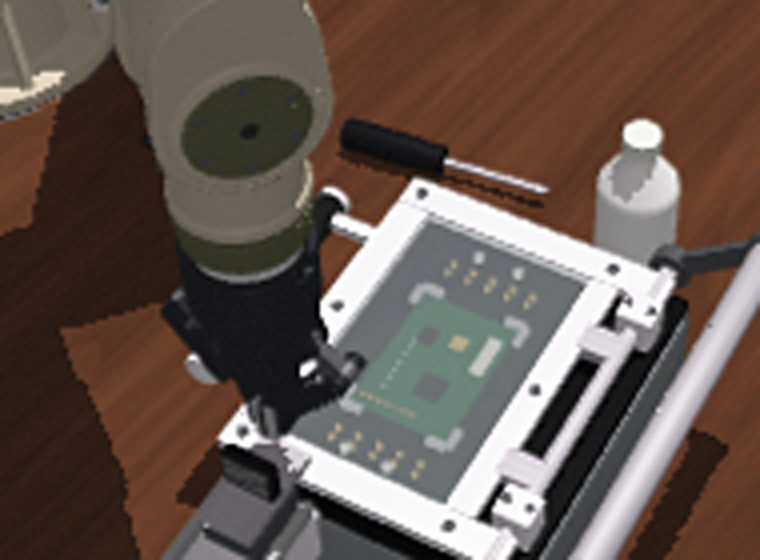

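The fingers stand just inward of the tab (tab at (250,470), tips near (275,425)), with the lid closed. Now lower and push outward while watching the force.

```bash
python3 - <<'E'
from h import *
import cv2
q=np.load("ql.npy")
ctrl.servo_line(W(-.06,-.122,.141),.08,q)
f0=sensors.get_state()["wrist_force"];print(f0)
for y in np.arange(-.126,-.172,-.004):
    ctrl.servo_line(W(-.06,y,.141),.03,q)
    s=sensors.get_state();f=RF.T@(s["wrist_force"]-f0);print(round(y,3),np.round(F(s["tool_pos"]),4),np.round(f,1),round(s["time_s"],1))
    if f[1]>9: break
ctrl.dwell(.3)
ctrl.servo_line(W(-.06,F(s["tool_pos"])[1]+.008,.141),.05,q)
ctrl.servo_line(W(-.06,F(s["tool_pos"])[1]+.008,.28),.15,q)
f=cams.grab_frame("top")[160:280,290:450];cv2.imwrite("pics/d.png",cv2.resize(f[:,:,::-1],None,fx=4,fy=4,interpolation=cv2.INTER_CUBIC))
f=cams.grab_frame("scene")[225:355,230:390];cv2.imwrite("pics/e.png",cv2.resize(f[:,:,::-1],None,fx=4,fy=4,interpolation=cv2.INTER_CUBIC))
print(sensors.get_state()["time_s"])
E
```

```text
[-0.12202561  0.33318558  0.48611236]
-0.126 [-0.0598 -0.1264  0.1414] [-0.8  0.2 -1.2] 4.6
-0.13 [-0.06   -0.1303  0.1411] [-0.1 -0.7 -0.2] 4.8
-0.134 [-0.06   -0.1342  0.141 ] [0.9 0.6 0.2] 5.1
-0.138 [-0.0601 -0.1381  0.141 ] [-0.8 -0.9 -1. ] 5.4
-0.142 [-0.0601 -0.1422  0.1409] [-0.5  0.7  0.2] 5.7
-0.146 [-0.0601 -0.1464  0.1409] [-0.2 -0.6 -0. ] 6.0
-0.15 [-0.06   -0.1504  0.1409] [ 0.1 -0.6 -0.4] 6.3
-0.154 [-0.06   -0.1544  0.141 ] [ 0.  -0.4  1.2] 6.5
-0.158 [-0.06   -0.1584  0.141 ] [ 0.   0.4 -0.6] 6.8
-0.162 [-0.06   -0.1615  0.141 ] [0.2 4.1 1.5] 7.1
-0.166 [-0.0601 -0.1618  0.1411] [-0.3 13.4  6.2] 7.4
9.2583
```

View pics/e.png

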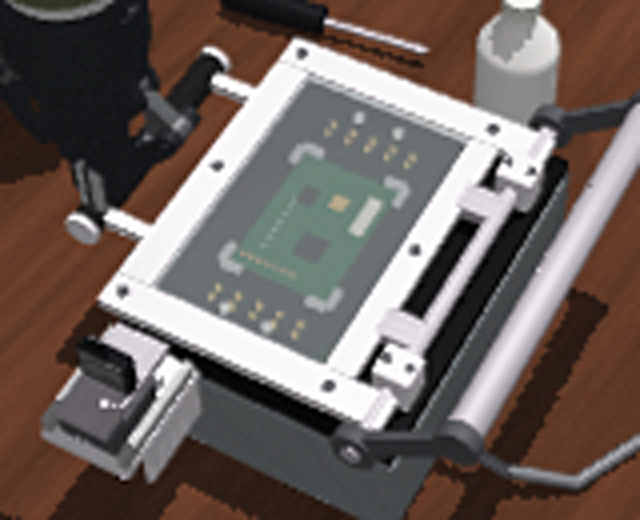

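The latch is out against its stop (force rose at TCP y −0.162), and the plate is clear of the lid's right rail; the lid is still closed. Next, the fingers go under the bar.

```bash
python3 - <<'E'
from h import *
import cv2
p=np.radians(56);o,q=under(0,p,-.02,.006)
dx=RF@[.045,0,0]
for z in np.arange(.1,.3,.05): assert ctrl.inverse_kinematics(np.r_[(o-dx)[:2],z],q) is not None,z
hi=(o-dx).copy();hi[2]=.26
ctrl.move_pose(hi,q)
ctrl.servo_line(o-dx,.12,q)
print(sensors.get_state()["wrist_force"])
ctrl.servo_line(o,.05,q)
s=sensors.get_state();print(s["time_s"],F(s["tool_pos"]),F(o),s["wrist_force"],s["q"])
f=cams.grab_frame("scene")[190:330,200:390];cv2.imwrite("pics/g.png",cv2.resize(f[:,:,::-1],None,fx=4,fy=4,interpolation=cv2.INTER_CUBIC))
f=cams.grab_frame("wrist");cv2.imwrite("pics/w.png",f[:,:,::-1])
E
```

```text
[ 0.34276433  0.36327262 -0.1245761 ]
13.0083 [-0.16281792 -0.01980051  0.09089402] [-0.16262112 -0.02        0.09105222] [ 0.35966245 -0.39986888 -0.1683885 ] [-0.85106692 -0.07708735 -0.94981055  0.35592535  0.49443664  2.21539059]
```

View pics/w.png

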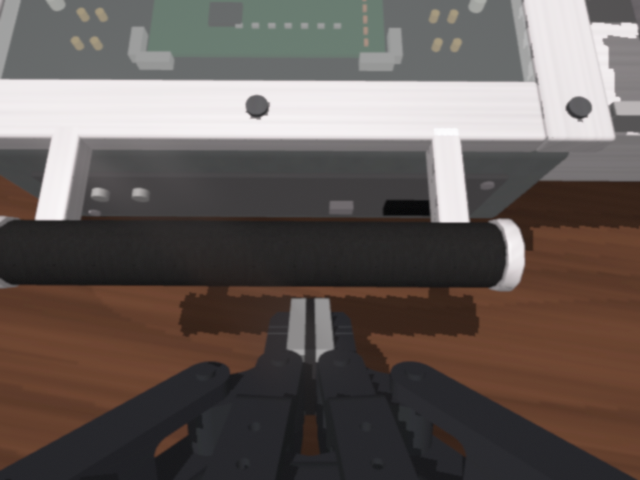

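View pics/g.png

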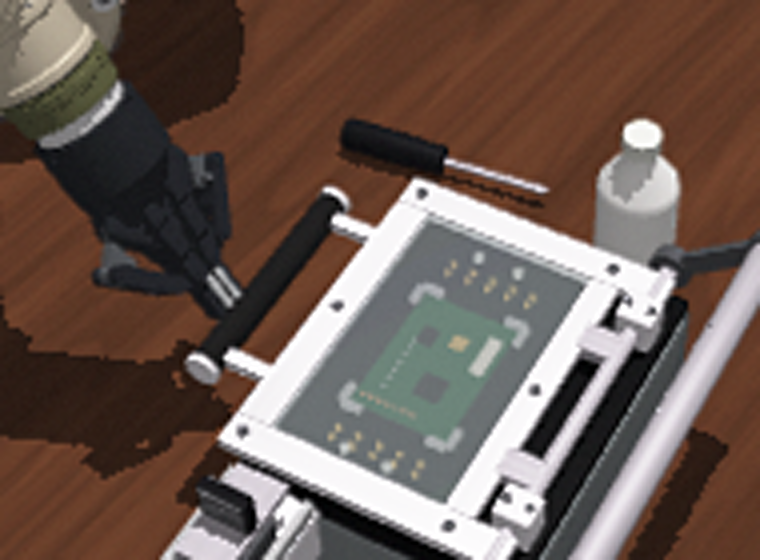

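```bash
cat >> h.py <<'E'
def proj(n,P):
    c=cams.get_calibration(n);T=c["world_from_camera"];f=240/np.tan(np.radians(c["fov_y"]/2))
    v=T[:3,:3].T@(np.asarray(P)-T[:3,3]);return np.round([c["cx"]+f*v[0]/v[2],c["cy"]+f*v[1]/v[2]],1)
E
python3 - <<'E'
from h import *
s=sensors.get_state();print("tcp",proj("wrist",s["tool_pos"]),"cam in fixture",F(cams.get_calibration("wrist")["world_from_camera"][:3,3]))
for y in(-.08,-.02,.08): print(y,proj("wrist",W(-.145,y,.115)))
print("lid corner FR",proj("wrist",W(-.105,-.125,.12)))
v=cams.get_calibration("wrist")["world_from_camera"][:3,3]
import cv2
# bar axis point at y=-.02 from picture row 253 (col ~310), z=.115
print(F(np.r_[cast("wrist",(310,253),.115),.115]), F(np.r_[cast("wrist",(612,140),.12),.12]), F(np.r_[cast("wrist",(510,254),.115),.115]))
E
```

```text
tcp [310.5 320.5] cam in fixture [-0.17972355 -0.02013126  0.24955523]
-0.08 [495.5 256.6]
-0.02 [310.3 256.8]
0.08 [  2.3 257.1]
lid corner FR [619.5 138.6]
[-0.14373141 -0.01990259  0.115     ] [-0.10552474 -0.12236714  0.12      ] [-0.14413741 -0.0848033   0.115     ]
```

The model matches the wrist view (bar axis projects at row 257, seen at ~253; tips at (310,300) just below and in front). Pushing along the arc now, with a little more overlap.

```bash
python3 - <<'E'
from h import *
import cv2
p=np.radians(56)
ctrl.servo_line(under(0,p,-.02,.006,.014)[0],.05)
f0=sensors.get_state()["wrist_force"]
for th in np.r_[0,.08:1.29:.1]:
    ctrl.servo_line(under(th,p,-.02,0,.014)[0],.05)
    s=sensors.get_state();f=RF.T@(s["wrist_force"]-f0);print(round(th,2),np.round(f,1),round(s["time_s"],1))
    if np.linalg.norm(f)>25: print("stop");break
    if .45<th<.5: cv2.imwrite("pics/m.png",cams.grab_frame("scene")[:,:,::-1])
cv2.imwrite("pics/n.png",cams.grab_frame("scene")[:,:,::-1])
E
```

```text
0.0 [-0.8  0.4 -0.3] 13.6
0.08 [-5.3  0.5 -0.3] 14.1
0.18 [-13.5   1.   -0.4] 14.8
0.28 [-13.6   0.5   1.5] 15.4
0.38 [-5.8  0.5  1. ] 16.0
0.48 [-3.  -0.9 -0.1] 16.6
0.58 [-0.8  0.3 -0.1] 17.2
0.68 [-1.1 -0.2 -0.1] 17.8
0.78 [-0.4  0.3  0.2] 18.4
0.88 [-1.4  0.4  0.1] 19.1
0.98 [-1.5 -0.2  0. ] 19.7
1.08 [-1.1 -0.2  0.7] 20.3
1.18 [ 0.1  0.5 -0.1] 20.9
1.28 [-1.   0.3 -0. ] 21.5
```

View pics/n.png

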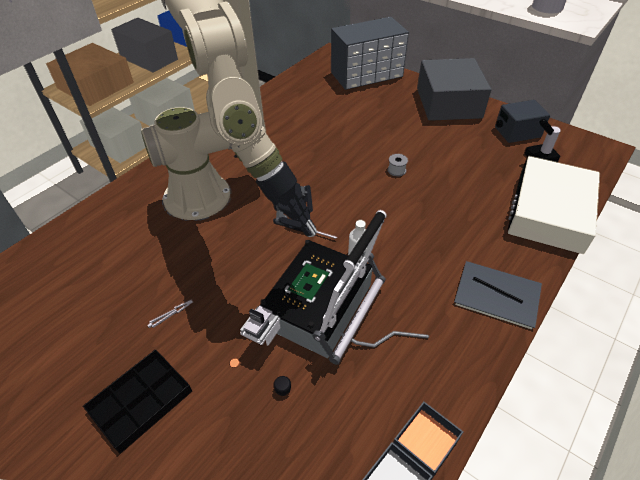

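The lid stands beyond vertical, bar at about (375,220), gripper clear of it at (305,215), board in the nest. I'll retreat and check that it is at rest on the stop.

```bash
python3 - <<'E'
from h import *
import cv2
s=sensors.get_state();ctrl.servo_line(s["tool_pos"]+RF@[-.08,0,.03],.1)
ctrl.dwell(2)
a=cams.grab_frame("scene");ctrl.dwell(1);b=cams.grab_frame("scene")
print("diff",np.abs(a.astype(int)-b)[190:360,230:420].max(),sensors.get_state()["time_s"])
for th in(1.55,1.65,1.75): print(th,[proj("scene",W(.085-.23*np.cos(th),y,.115+.23*np.sin(th))) for y in(.08,-.08)])
m=cv2.imread("pics/m.png")[200:360,230:390];c=b[190:350,230:410][:,:,::-1]
cv2.imwrite("pics/z.png",np.hstack([cv2.resize(m,(400,400)),cv2.resize(c,(400,400))]))
E
```

```text
diff 8 25.65
1.55 [array([361.6, 206.3]), array([329.1, 254.3])]
1.65 [array([371. , 209.8]), array([339.1, 258.5])]
1.75 [array([380.3, 214.1]), array([349.2, 263.4])]
```

View pics/z.png

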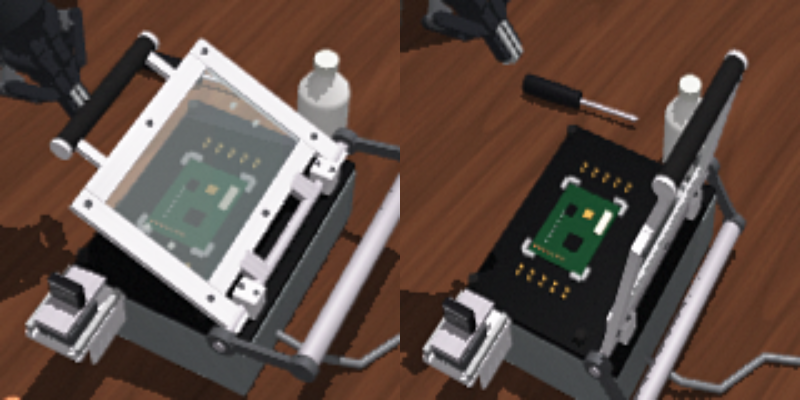

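Left panel: at about 0.48 rad the finger is on the bar. Right panel: the bar ends are at (381,214) and (348,265), which matches 1.75 rad. The lid is still, the latch is out and the board is in its nest.

```bash
python3 -c "
from h import *
print(ctrl.hand_in())"
```

```text
the job is handed in; nothing more can be done
None
```

The tester is open and the job is handed in; the verdict itself is not reported.

- **Latch:** I pushed it outward with the shut fingers until the force rose at its stop (13 N in the last step). The scene picture then showed it off the lid, with the lid still closed.
- **Lid:** I pushed it up with the shut fingers under the front bar, along the bar's arc, and it went over onto its stop. The gripper then backed off and touched nothing.
- **Last checks, at 25.7 s of the 53 s allowed:**
  - The bar's ends appear within about 2 pixels of where they should be at 1.75 rad.
  - Two pictures 1 s apart showed no motion.
  - The latch is still out and the board is in its nest.
  - The dispenser and screwdriver show no sign of having moved. I did not measure the other things on the bench again.

**Less certain:**
- **Contact while lifting:** the wrist force read about 3 N near 0.48 rad but fell to the sensor's noise (about 1 N) from 0.58 rad on. Contact above 0.4 rad therefore rests on that reading and the picture taken there.
- **Push force:** between about 0.2 and 0.3 rad the force rose to about 13.5 N, mostly along the tester's x, because the fingers were slanted. It stayed well below the limits.

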